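# Do up the last lid clamp of a bench pressure vessel with its ratchet handle

## Robot

A 6-joint arm with a two-finger parallel gripper is mounted at the origin on the work surface. World frame = base frame: x ahead of the robot, y to its left, z up, the work surface at z = 0. Lengths are in mm, angles in rad, forces in N, time in s.
With the tool pointing down it reaches from about 400 to 925 mm from the base axis. Payload 12.5 kg.
Tool frame: the origin (TCP) lies midway between the tips of the shut fingers; the grasp point (between the pads) lies 19 mm behind it (ctrl.grip_depth is the distance from the TCP to the grasp point, in mm); z points along the fingers, y is the line along which they close (so a half turn about z gives the same grasp; the last joint's range is limited). The gripper opens to 95 mm and grips with 3 to 60 N. Pads are 20 mm wide; open, the fingers measure 119 mm over their backs; the gripper's body (75 mm by 180 mm) begins 59 mm behind the grasp point.
Start: joints at [-1.283, 0.491, 1.559, -0, 1.092, -0.106], TCP at [239.837, -577.17, 214.661] pointing down, gripper open.
Joint ranges: [-3.1, 3.1], [-0.84, 2.19], [0.05, 2.79], [-1.13, 4.28], [0.06, 2.93], [-2.69, 2.69]. Speed limits (rad/s): [2.22, 2.22, 2.79, 3.14, 3.14, 3.14].

## Interface

Orientations are given as a unit quaternion [x, y, z, w].
In Python, from bench import monitor, cams, job, ctrl gives the robot as it stands.
- The arm moves only by the tool send_rows, never from a script. Its argument "increments" is a list of rows, each a list of 2 entries, a list of its own where there are three numbers: the shift along the tool's x, y, z in m, then the turn about the tool's z in degrees. In form: [[[tx, ty, tz], roll], ...]. A call has 1 to 5 rows; each row shifts and turns the commanded pose from where the row before left it, along the tool's axes as they then stand; what a row does not reach is not made up. A row lasts 1/8 s, in which the tool goes at most 62.5 mm and 10.7 degrees, less where a joint would pass 70% of its speed; a pose out of reach is approached as far as the arm can. A call with a gripper value outside its range is refused whole. "gripper" is the closure in counts, from 0 (fully open) to 255 (shut), set as the call begins (left out, the last holds). The fingers move at their own pace and stop on an object; the grip force is fixed at half the most. Time passes only in rows, so rows that do not move let the fingers close. It gives the time, the measured TCP pose, the force, the opening and the grip force at its end, in the units of the state.
- monitor.get_state(): the state, without advancing time (a new reading comes with each control period).
- cams.capture(name): name is "scene" or "top"; returns a dict with "color" (400x640x3 uint8, blue, green, red), "range_z" (400x640 float32, mm along the optical axis (not along the pixel's ray), 0 where there is no reading), "camera_matrix" (3x3 intrinsics, pixels), "dist" ([k1, k2, p1, p2, k3] as OpenCV has them; the pictures are not rectified), "R" (3x3) and "t" (3): a world point X has camera coordinates R X + t. Camera axes: x right, y down, z forward; pixel columns grow to the right and rows downward; lengths in mm; the calibration is good to about 2 mm. A picture is of the moment at which its call begins.
- job.job_done(): hands the job in; it is judged then, once.
The state is a dict: "t": time; "joint_positions": joint angles; "joint_vel": joint speeds; "tau": joint torques, N m; "tcp_pos": TCP position; "ee_rot": TCP orientation; "ft_force": force on the tool from outside, world axes, zero at the start; "ft_torque": the same for the moment, N m; "grip_width": finger opening in mm; "finger_force": force on a finger pad.
Only numpy, scipy, OpenCV 4.12 (cv2) and the standard library are available. Lean on these libraries where they do the work, as an engineer would, in place of code of your own. Each camera call takes 0.05 s, during which the arm holds its last target. There are 200 camera calls.

## Task

Do up the front clamp of the pressure vessel's lid. Swing the clamp in over the lid until it rests against its stop block, then tighten its nut hard down by working the red ratchet handle to and fro between the two standpipes, which leave room for short swings only. Let go when it is tight, and do not disturb the rack and bottles standing around.

Things in the scene. Friction and masses are not known exactly. Their poses are not given: they have to be found in the camera images.
- vessel: Fixed steel pressure vessel (lid 200 mm across) on a 370 x 250 mm skid plate. Origin: at bench height on the axis of the front stud, the upright bolt that carries the front clamp, nut and handle. z up; +x from the stud to the vessel's centre, 122 mm away. Above the bench: lid's rim 146 mm, stud's end 198, all else on the lid at most 220. The two clamps at the back are already tight.
- stud (a point): Point on the axis of the front stud, 173 mm above the bench, at the mid-height of the ratchet wheel and handle; axes as the vessel's.
- feed_pipe (a point): Middle of the top of the blue-capped standpipe at the vessel's x = -64, y = +74 mm, 209 mm above the bench; brass coupling 25 mm across from 156 to 200 mm, pipe 16 mm below it. Fixed.
- drain_pipe (a point): The same for the red-capped standpipe at the vessel's x = -64, y = -74 mm. Fixed.
- clamp (a joint): Angle of the front clamp about the stud, rad. 0: over the lid, pointing along the vessel's +x, against its stop block; positive: swung out anticlockwise seen from above (1.57: pointing along +y). Limits 0 and 1.75. Light friction (about 1 N at the pin), no spring: it stays where it is left.
- clamp_pin (a point): Point on the front clamp's upright finger pin, 56 mm from the stud's axis, 180 mm above the bench. Pin 10 mm thick from 159 to 192 mm, with a yellow cap 17 mm across up to 200 mm. The clamp below it is a flat steel arm 24 mm wide, 66 mm long from the stud's axis, from 147 to 159 mm above the bench, under the ratchet handle. Push the pin sideways to swing the clamp.
- nut (a joint): Angle of the nut, rad: 0 is hard down (a dead stop); negative is the clockwise turning (seen from above) still to go, e.g. -3.0 = 3.0 rad to go. A red mark on its wheel turns with it. Only the ratchet turns it, against a friction of 0.25 N m (about 2 N at the grip); it stays where it is left.
- handle (a joint): Angle of the ratchet handle about the stud, rad. 0: along the vessel's -x; positive: swung clockwise from above (to the blue-capped pipe). The standpipes block it at -0.62 and +0.62. Clockwise (growing) drives the nut; swinging back clicks freely over the teeth, every 0.349 rad (20 degrees), so up to one step is lost at each reversal. No spring: it stays where it is left.
- grip (a point): Point on the axis of the handle's red grip, 140 mm from the stud's axis, 173 mm above the bench; x runs out along the handle, z up. The grip is a round bar 20 mm thick, from 90 to 177 mm from the stud's axis; nearer in the handle is 18 mm wide, its head at most 56 mm in radius. Below the grip there is free space down to the skid plate, 8 mm above the bench.
- tube_rack: Loose yellow tube rack, 105 x 210 x 55 mm (tube caps to 78 mm); origin under its centre. Bystander.
- wash_bottle: Loose white wash bottle, 68 mm across, 190 mm tall; origin under its centre. Bystander.
- reagent: Loose amber bottle, 64 mm across, 120 mm tall; origin under its centre. Bystander.

How it is judged:
By the outcome, as a careful person would: the job done as asked, in the order asked, and still so for the second after the job is handed in, with the robot touching nothing.
It also fails if it takes over 67 s, if anything falls off the work surface, if the arm or the gripper's body presses on something with over 40 N, if the wrist force passes 120 N, or if a joint passes its speed limit or range.

## Working session

There is one attempt and no reset: what is moved stays moved. The work goes in short steps, Python scripts to look and compute and a tool call to move; the robot and the scene stay as the last step left them, time stands still between calls to the robot, and variables do not carry over. Pictures are saved under pics/ and viewed, at most 10 in all, crops included, and the job is handed in when it is done.

Besides the shell and the picture viewer there is one more tool, called after "Request:" in YAML: its name, and indented under it one key for each argument. send_rows: Moves the arm, as the interface text tells. Its arguments: {"type":"object","properties":{"increments":{"type":"array","items":{"type":"array"}},"gripper":{"type":"number"}},"required":["increments"]}

```bash
mkdir -p pics; ls
python3 - <<'E'
from bench import monitor,cams
import cv2,numpy as np
for n in("scene","top"):
    c=cams.capture(n); cv2.imwrite(f"pics/{n}0.png",c["color"]); np.savez(f"pics/{n}0.npz",**c)
    print(n,c["camera_matrix"].tolist(),c["dist"],np.round(-c["R"].T@c["t"]))
s=monitor.get_state();print({k:np.round(v,3) for k,v in s.items()})
E
```

```text
pics
scene [[395.2099296007739, 0.0, 313.9939109118728], [0.0, 395.2099296007739, 199.1516169522659], [0.0, 0.0, 1.0]] [0.00053387 0.         0.         0.         0.        ] [1123.  776.  981.]
top [[466.9216076146545, 0.0, 314.56758333955037], [0.0, 466.9216076146545, 200.17224967818353], [0.0, 0.0, 1.0]] [-0.05827754  0.          0.          0.          0.        ] [ 431.   13. 1424.]
{'t': np.float64(0.1), 'joint_positions': array([-1.283,  0.491,  1.559, -0.   ,  1.092, -0.106]), 'joint_vel': array([-0.001, -0.001, -0.002,  0.001, -0.   ,  0.   ]), 'tau': array([ 1.0000e-03, -6.1362e+01, -2.5861e+01,  6.9000e-02,  4.7000e-02,
       -0.0000e+00]), 'tcp_pos': array([ 239.757, -576.963,  214.142]), 'ee_rot': array([ 0.981,  0.196, -0.   , -0.   ]), 'ft_force': array([ 0.353,  0.631, -0.048]), 'ft_torque': array([ 0.08 , -0.043,  0.022]), 'finger_force': np.float64(0.0), 'grip_width': np.float64(95.152)}
```

View pics/scene0.png

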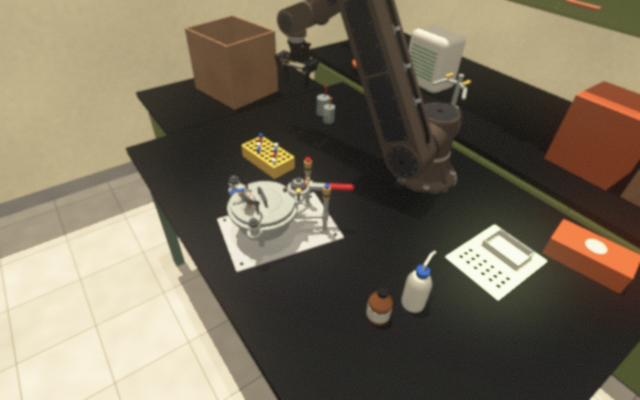

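View pics/top0.png

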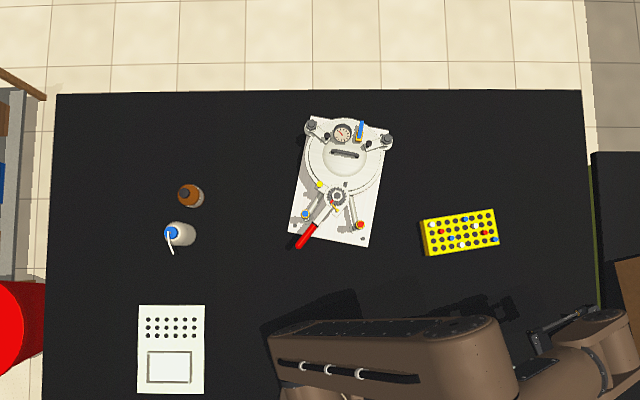

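The top view shows the stud at about (337,196), the blue cap at (305,214), the red cap at (360,225), the yellow clamp pin cap at (320,184), and the red grip from (316,224) to (298,247). Next I'll enlarge it and compute positions.

```bash
cat > h.py <<'E'
import numpy as np,cv2
def px2w(c,u,v,z):
    p=cv2.undistortPoints(np.array([[[u,v]]],float),c["camera_matrix"],c["dist"])[0,0]
    R,t=c["R"],c["t"]; o=-R.T@t; d=R.T@np.array([p[0],p[1],1]); return o+d*(z-o[2])/d[2]
def blobs(c,box,z):
    """centroids of coloured blobs within box (u0,v0,u1,v1)"""
    u0,v0,u1,v1=box; h=cv2.cvtColor(c["color"][v0:v1,u0:u1],cv2.COLOR_BGR2HSV)
    out=[]
    for n,lo,hi in(("red",(0,170,90),(6,255,255)),("blue",(100,120,90),(125,255,255)),("yel",(24,150,120),(34,255,255))):
        k,_,st,ce=cv2.connectedComponentsWithStats(cv2.inRange(h,lo,hi))
        for i in range(1,k):
            if st[i,4]>5:
                u,v=ce[i]+[u0,v0]; out.append((n,int(st[i,4]),round(u,1),round(v,1),px2w(c,u,v,z).round(1).tolist()))
    return out
E
python3 - <<'E'
from h import *
c=dict(np.load("pics/top0.npz"))
for b in blobs(c,(270,165,390,260),205): print(b)
cv2.imwrite("pics/topc.png",cv2.resize(c["color"][165:255,280:400],None,fx=6,fy=6,interpolation=cv2.INTER_CUBIC))
E
```

```text
('red', 8, np.float64(331.1), np.float64(200.8), [569.4, -28.8, 205.0])
('red', 23, np.float64(360.5), np.float64(223.8), [508.0, -104.8, 205.0])
('red', 173, np.float64(304.8), np.float64(236.6), [475.9, 41.2, 205.0])
('blue', 27, np.float64(304.6), np.float64(213.1), [537.6, 41.2, 205.0])
('yel', 28, np.float64(319.2), np.float64(183.5), [615.5, 2.1, 205.0])
('yel', 12, np.float64(335.8), np.float64(208.3), [549.3, -40.6, 205.0])
```

View pics/topc.png

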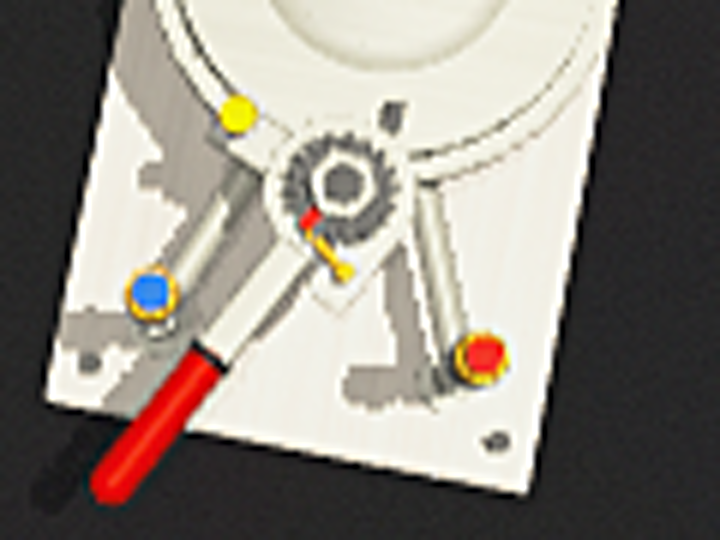

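The crop shows the stud nut at crop pixel (345,184), the pin cap at (238,115), the caps at (152,293) and (485,355), and the stop block at (392,112). The red mark is at (310,218). This gives a stud at about (585,-44), vessel yaw of about -0.20, clamp at about 1.2 rad and handle at about +0.46. I'll fly in high with the fingers shut.

Request:
send_rows:
  increments:
    - [[0,0,-0.035],0]
    - [[0,0,-0.033],0]
    - [[0.0356,-0.0269,0],0]
    - [[0.0356,-0.0269,0],0]
    - [[0.0356,-0.0269,0],0]
  gripper: 255

```text
t: 0.72
tcp_pos: [307.9, -460.3, 282.4]
ee_rot: [0.981, 0.195, -0.0, -0.0]
ft_force: [-0.3, 0.0, 0.2]
grip_width: 50.4
finger_force: 0.0
```

Request:
send_rows:
  increments:
    - [[0.0356,-0.0269,0],0]
    - [[0.0356,-0.0269,0],0]
    - [[0.0356,-0.0269,0],0]
    - [[0.0356,-0.0269,0],0]
    - [[0.0356,-0.0269,0],0]

```text
t: 1.35
tcp_pos: [420.7, -267.8, 282.5]
ee_rot: [0.981, 0.196, -0.0, -0.0]
ft_force: [-0.0, -0.9, -1.1]
grip_width: 2.4
finger_force: 0.0
```

Request:
send_rows:
  increments:
    - [[0.0356,-0.0269,0],0]
    - [[0.0356,-0.0269,0],0]
    - [[0.0356,-0.0269,0],0]
    - [[0.0356,-0.0269,0],0]
    - [[0.0356,-0.0269,0],0]

```text
t: 1.98
tcp_pos: [533.5, -75.2, 282.4]
ee_rot: [0.981, 0.196, -0.0, 0.0]
ft_force: [-0.2, -0.9, -0.5]
grip_width: 0.4
finger_force: 0.0
```

Request:
send_rows:
  increments:
    - [[0.0356,-0.0269,0],0]
    - [[0.0356,-0.0269,0],0]
    - [[0.0356,-0.0269,0],0]
    - [[0,0,0],0]

```text
t: 2.48
tcp_pos: [601.3, 41.1, 281.8]
ee_rot: [0.98, 0.197, -0.0, -0.0]
ft_force: [-0.2, -0.2, -0.2]
grip_width: 0.4
finger_force: 0.0
```

```bash
cat >> h.py <<'E'
def frame():
    c=dict(np.load("pics/top0.npz"))
    b=px2w(c,304.9,213.4,209)[:2]; r=px2w(c,360.6,224,209)[:2]
    y=(b-r)/np.linalg.norm(b-r); x=np.array([y[1],-y[0]])
    return (b+r)/2+64*x, x, y
def go(s,p,phi=None):
    """tool-frame shift (mm) to world p at current heading, and roll (deg) to heading phi"""
    from scipy.spatial.transform import Rotation as Ro
    R=Ro.from_quat(s["ee_rot"]).as_matrix(); h=np.arctan2(R[1,0],R[0,0])
    return (R.T@(np.array(p)-s["tcp_pos"])).round(1), None if phi is None else round(np.degrees((h-phi+np.pi)%(2*np.pi)-np.pi),1), round(h,3)
E
python3 - <<'E'
from h import *
from bench import monitor
c=dict(np.load("pics/top0.npz"))
S,x,y=frame(); print("stud",S,px2w(c,337.5,195.7,198),"yaw",np.arctan2(x[1],x[0]))
pin=px2w(c,319.2,183.5,200)[:2]-S; print("pin",pin@x,pin@y,np.arctan2(pin@y,pin@x),np.linalg.norm(pin))
g=px2w(c,304.8,236.6,180)[:2]-S; print("handle",np.arctan2(g@y,-g@x),np.linalg.norm(g))
m=px2w(c,331.1,200.8,183)[:2]-S; print("mark",m@x,m@y)
m=px2w(c,335.8,208.3,183)[:2]-S; print("ptr",m@x,m@y)
s=monitor.get_state(); print(s["t"],s["tcp_pos"],s["ft_force"],s["grip_width"],s["joint_positions"].round(2))
n=np.array([-.3843,.9232]); P=S+pin
print(go(s,[*(P+40*n),168]),go(s,[*(P+22*n),168]))
E
```

```text
stud [584.57874548 -44.77841688] [583.51135091 -46.06350386 198.        ] yaw -0.1980562837991741
pin 21.881388718529145 52.14710395698539 1.1735008400765803 56.551884348375296
handle 0.47842576607339504 137.99080024434406
mark -15.553036814390962 12.497136152279774
ptr -33.011675704972916 -3.5377715629152964
2.475 [601.33213748  41.10519055 281.77435107] [-0.1551283  -0.15258179 -0.1850714 ] 0.39480155380491955 [-0.04  0.4   1.53  0.    1.22  1.13]
(array([ -1.1,   1.9, 113.8]), None, np.float64(0.397)) (array([ -1.2,  19.9, 113.8]), None, np.float64(0.397))
```

Request:
send_rows:
  increments:
    - [[0,0,0.038],0]
    - [[0,0,0.038],0]
    - [[0,0,0.038],0]
    - [[0,0.008,0],0]
    - [[0,0.008,0],0]

```text
t: 3.1
tcp_pos: [607.6, 23.0, 170.1]
ee_rot: [0.981, 0.195, 0.001, 0.0]
ft_force: [0.2, -0.5, 0.7]
grip_width: 0.6
finger_force: 0.0
```

Request:
send_rows:
  increments:
    - [[0,0.004,0],0]
    - [[0.003,0.0055,0],0]
    - [[0.0027,0.006,0],0]
    - [[0.003,0.0125,0],0]
    - [[0,0.0134,0],0]

```text
t: 3.72
tcp_pos: [631.3, -11.5, 168.6]
ee_rot: [0.981, 0.196, 0.0, 0.0]
ft_force: [0.7, 1.6, 0.3]
grip_width: 0.8
finger_force: 0.9
```

Request:
send_rows:
  increments:
    - [[-0.0015,0.006,0],0]
    - [[-0.0015,0.006,0],0]
    - [[-0.003,0.006,0],0]
    - [[0,0,0],0]

```text
t: 4.22
tcp_pos: [631.9, -30.3, 168.6]
ee_rot: [0.981, 0.195, -0.0, 0.0]
ft_force: [1.0, -0.1, -0.7]
grip_width: 0.4
finger_force: 0.0
```

Run:
```python
from h import *
from bench import cams,monitor
c=cams.capture("scene")
cv2.imwrite("pics/s1.png",cv2.resize(c["color"][140:280,200:380],None,fx=4,fy=4,interpolation=cv2.INTER_CUBIC))
S,x,y=frame(); d=monitor.get_state()["tcp_pos"][:2]-S; print(d@x,d@y)
```

```text
43.56333664487267 23.75513465840014
```

View pics/s1.png

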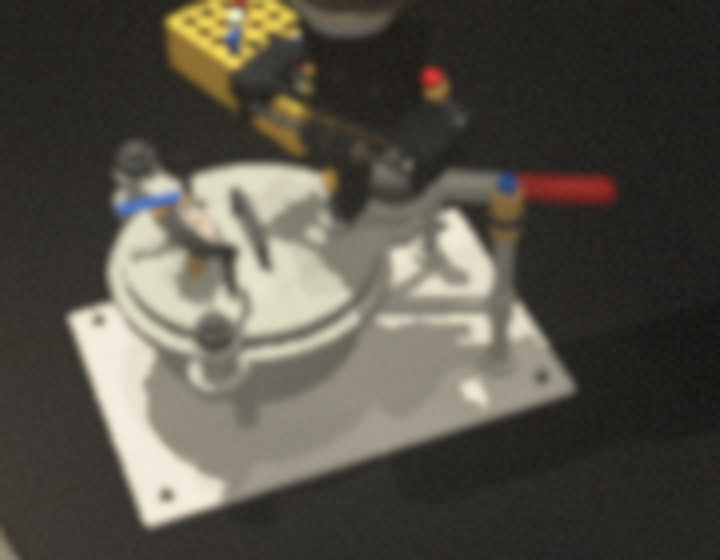

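The yellow cap (about crop (330,180)) has swung in beside the fingers and is almost at the stop. I'll keep pushing in small steps until the force rises.

Request:
send_rows:
  increments:
    - [[-0.0015,0.003,0],0]
    - [[-0.0015,0.003,0],0]
    - [[0,0,0],0]

```text
t: 4.65
tcp_pos: [631.6, -36.7, 168.7]
ee_rot: [0.981, 0.196, -0.0, 0.0]
ft_force: [0.3, 0.2, 0.3]
grip_width: 0.4
finger_force: 0.0
```

Request:
send_rows:
  increments:
    - [[-0.001,0.002,0],0]
    - [[0,0,0],0]

```text
t: 4.9
tcp_pos: [631.5, -38.8, 168.6]
ee_rot: [0.981, 0.196, -0.0, 0.0]
ft_force: [0.1, 0.2, -0.3]
grip_width: 0.5
finger_force: 0.1
```

Request:
send_rows:
  increments:
    - [[-0.001,0.0015,0],0]
    - [[0,0,0],0]

```text
t: 5.15
tcp_pos: [631.2, -40.3, 168.6]
ee_rot: [0.981, 0.196, 0.0, -0.0]
ft_force: [0.7, 2.9, -0.3]
grip_width: 0.7
finger_force: 1.0
```

Request:
send_rows:
  increments:
    - [[0,0.0015,0],0]
    - [[0,0,0],0]

```text
t: 5.4
tcp_pos: [631.3, -40.6, 168.6]
ee_rot: [0.981, 0.196, -0.0, -0.001]
ft_force: [-1.2, 9.5, 1.0]
grip_width: 0.2
finger_force: 4.6
```

Request:
send_rows:
  increments:
    - [[0,0.0015,0],0]
    - [[0,0,0],0]

```text
t: 5.65
tcp_pos: [631.4, -40.8, 168.5]
ee_rot: [0.981, 0.196, -0.001, -0.002]
ft_force: [-4.3, 16.1, 2.8]
grip_width: 0.7
finger_force: 8.3
```

Request:
send_rows:
  increments:
    - [[0,0.0015,0],0]
    - [[0,0,0],0]

```text
t: 5.9
tcp_pos: [631.4, -40.9, 168.5]
ee_rot: [0.981, 0.196, -0.001, -0.003]
ft_force: [-6.1, 23.9, 4.9]
grip_width: 0.3
finger_force: 12.0
```

The clamp is on its stop: 24 N with no further motion. I'll back off, rise, and move over the grip while opening partly.

Request:
send_rows:
  increments:
    - [[0,-0.012,0],0]
    - [[0,0,-0.03],0]
    - [[0,0,-0.03],0]
    - [[0,0,-0.03],0]

```text
t: 6.4
tcp_pos: [628.1, -33.7, 259.6]
ee_rot: [0.981, 0.196, -0.0, 0.0]
ft_force: [0.1, 1.0, -0.1]
grip_width: 0.1
finger_force: 0.0
```

Request:
send_rows:
  increments:
    - [[-0.0227,-0.0262,0],0]
    - [[-0.0227,-0.0262,0],0]
    - [[-0.0227,-0.0262,0],0]
    - [[-0.0227,-0.0262,0],0]
    - [[-0.0227,-0.0262,0],0]
  gripper: 110

```text
t: 7.02
tcp_pos: [472.1, 44.1, 258.6]
ee_rot: [0.981, 0.196, 0.0, 0.0]
ft_force: [-0.3, 0.3, -0.3]
grip_width: 45.3
finger_force: 0.0
```

Request:
send_rows:
  increments:
    - [[0,0,0],-9.9]
    - [[0,0,0],-9.9]
    - [[0,0,0],-9.9]
    - [[0,0,0],-9.9]
    - [[0,0,0],-9.9]

```text
t: 7.65
tcp_pos: [473.1, 43.6, 258.7]
ee_rot: [0.807, 0.59, -0.0, 0.0]
ft_force: [0.9, 0.3, 0.0]
grip_width: 54.0
finger_force: 0.0
```

Request:
send_rows:
  increments:
    - [[0,0,0],-9.9]
    - [[0,0,0],-9.9]
    - [[0,0,0],-9.9]
    - [[0,0,0],-9.9]
    - [[0,0,0],-9.9]

```text
t: 8.28
tcp_pos: [473.1, 43.6, 258.7]
ee_rot: [0.486, 0.874, -0.0, 0.0]
ft_force: [0.0, 0.5, 0.3]
grip_width: 53.7
finger_force: 0.0
```

Request:
send_rows:
  increments:
    - [[0,0,0],-9.9]
    - [[0,0,0],-9.9]
    - [[0,0,0],0]

```text
t: 8.65
tcp_pos: [473.1, 43.7, 258.7]
ee_rot: [0.331, 0.943, -0.0, 0.0]
ft_force: [0.4, -0.4, 1.7]
grip_width: 54.0
finger_force: 0.0
```

Run:
```python
from h import *
from bench import cams,monitor
s=monitor.get_state(); S,x,y=frame()
h=2.9435-.478; print(s["t"],go(s,[*(S+145*np.array([np.cos(h),np.sin(h)])),154],h),s["joint_positions"].round(2))
c=cams.capture("top"); cv2.imwrite("pics/t2.png",cv2.resize(c["color"][155:255,270:400],None,fx=5,fy=5,interpolation=cv2.INTER_CUBIC))
```

```text
8.65 (array([  2.7,   0.7, 104.7]), np.float64(0.0), np.float64(2.466)) [-0.05  0.23  1.85 -0.    1.06 -0.94]
```

View pics/t2.png

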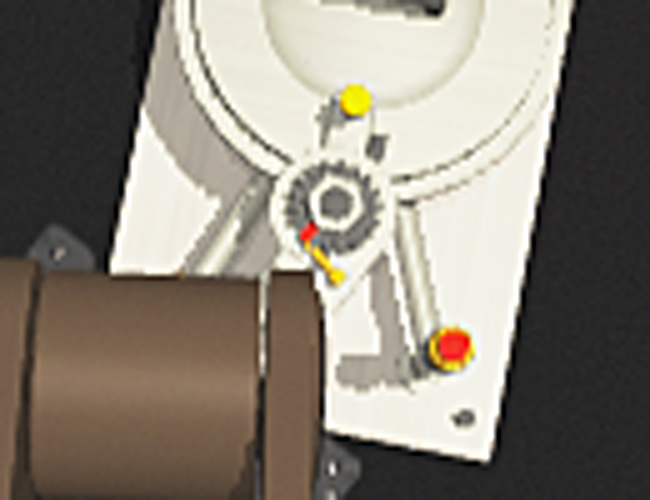

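The clamp is over the lid at its stop, with the yellow cap at crop (356,100). The red mark is at (308,230). I'll descend and grasp the grip.

Request:
send_rows:
  increments:
    - [[0.0015,0.0007,0.0262],0]
    - [[0.0012,0,0.0262],0]
    - [[0,0,0.0262],0]
    - [[0,0,0.026],0]
    - [[0,0,0],0]

```text
t: 9.32
tcp_pos: [470.8, 46.1, 152.9]
ee_rot: [0.332, 0.943, -0.001, -0.001]
ft_force: [0.3, -0.2, 0.8]
grip_width: 54.1
finger_force: 0.0
```

Request:
send_rows:
  increments:
    - [[0,0,0],0]
    - [[0,0,0],0]
    - [[0,0,0],0]
    - [[0,0,0],0]
  gripper: 255

```text
t: 9.82
tcp_pos: [471.6, 46.1, 154.4]
ee_rot: [0.331, 0.944, 0.0, 0.0]
ft_force: [2.4, 3.6, 2.5]
grip_width: 19.7
finger_force: 22.3
```

Request:
send_rows:
  increments:
    - [[-0.0014,-0.0202,0],-8]
    - [[-0.0014,-0.0202,0],-8]
    - [[0,0,0],0]

```text
t: 10.2
tcp_pos: [450.8, 10.6, 154.3]
ee_rot: [0.196, 0.981, -0.0, 0.0]
ft_force: [-1.2, -0.8, 2.2]
grip_width: 19.2
finger_force: 30.0
```

```bash
cat >> h.py <<'E'
def st():
    from bench import monitor
    s=monitor.get_state(); S,x,y=frame(); d=s["tcp_pos"][:2]-S
    _,_,h=go(s,s["tcp_pos"]); w=lambda a:(a+np.pi)%(2*np.pi)-np.pi
    print("t",round(s["t"],2),"theta",np.arctan2(d@y,-d@x).round(3),"from heading",round(w(np.pi-.198-h),3),"r",np.hypot(*d).round(1),"z",s["tcp_pos"][2].round(1),"F",s["ft_force"].round(1),"T",s["ft_torque"].round(2),"w",s["grip_width"].round(1))
E
python3 -c "from h import *;st()"
```

```text
Traceback (most recent call last):
  File "h.py", line 29, in st
    print("t",round(s["t"],2),"theta",np.arctan2(d@y,-d@x).round(3),"from heading",round(w(np.pi-.198-h),3),"r",np.hypot(*d).round(1),"z",s["tcp_pos"][2].round(1),"F",s["ft_force"].round(1),"T",s["ft_torque"].round(2),"w",s["grip_width"].round(1))
                                                                                                                                                                                                                              ^^^^^^^^^^^^^^^^^^^^^
AttributeError: 'float' object has no attribute 'round'
```

Request:
send_rows:
  increments:
    - [[-0.0014,-0.0202,0],-8]
    - [[-0.0014,-0.0202,0],-8]
    - [[-0.0014,-0.0202,0],-8]
    - [[-0.0014,-0.0202,0],-8]
    - [[0,0,0],0]

```text
t: 10.82
tcp_pos: [442.0, -68.7, 154.3]
ee_rot: [-0.08, 0.997, -0.0, 0.0]
ft_force: [-0.1, 1.2, 5.9]
grip_width: 19.6
finger_force: 30.0
```

```bash
sed -i 's/s\["grip_width"\].round(1)/round(float(s["grip_width"]),1)/' h.py; python3 -c "from h import *;st()"
```

```text
t 10.82 theta -0.364 from heading -0.359 r 144.5 z 154.3 F [-0.1  1.2  5.9] T [0.22 0.01 0.13] w 19.6
```

Request:
send_rows:
  increments:
    - [[-0.0014,-0.0202,0],-8]
    - [[-0.0003,-0.0088,0],-3.5]
    - [[0,0,0],0]

```text
t: 11.2
tcp_pos: [449.5, -96.2, 154.3]
ee_rot: [-0.179, 0.984, -0.0, 0.0]
ft_force: [-1.6, -1.0, 6.2]
grip_width: 19.6
finger_force: 30.0
```

Request:
send_rows:
  increments:
    - [[-0.0014,0.0202,0],8]
    - [[-0.0014,0.0202,0],8]
    - [[-0.0014,0.0202,0],8]
    - [[-0.0014,0.0202,0],8]

```text
t: 11.7
tcp_pos: [442.9, -15.5, 154.4]
ee_rot: [0.101, 0.995, -0.0, 0.001]
ft_force: [6.2, -2.7, -0.6]
grip_width: 19.3
finger_force: 30.0
```

Request:
send_rows:
  increments:
    - [[-0.0014,0.0202,0],8]
    - [[-0.0014,0.0202,0],8]
    - [[-0.0014,0.0202,0],8]
    - [[-0.0014,0.0202,0],8]
    - [[0,0,0],0]

```text
t: 12.32
tcp_pos: [480.0, 55.8, 154.3]
ee_rot: [0.369, 0.93, 0.0, 0.001]
ft_force: [1.2, -3.0, 4.8]
grip_width: 19.4
finger_force: 30.0
```

```bash
cat >> h.py <<'E'
def mark(z=183):
    from bench import cams
    c=cams.capture("top"); S,x,y=frame(); out=[]
    for b in blobs(c,(315,175,360,216),z):
        d=np.array(b[4][:2])-S
        if b[0]!="blue" and np.hypot(*d)<45: out.append((b[0],b[1],"angle",np.arctan2(d@y,-d@x).round(3),"r",np.hypot(*d).round(1)))
    print(out); return c
E
python3 -c "
from h import *;st();c=mark()
cv2.imwrite('pics/t3.png',cv2.resize(c['color'][155:255,270:400],None,fx=5,fy=5,interpolation=cv2.INTER_CUBIC))"
```

```text
t 12.32 theta 0.568 from heading 0.557 r 145.1 z 154.3 F [ 1.2 -3.   4.8] T [-0.56 -0.58 -0.13] w 19.4
[('red', 6, 'angle', np.float64(1.716), 'r', np.float64(20.6)), ('yel', 14, 'angle', np.float64(0.022), 'r', np.float64(32.5))]
```

View pics/t3.png

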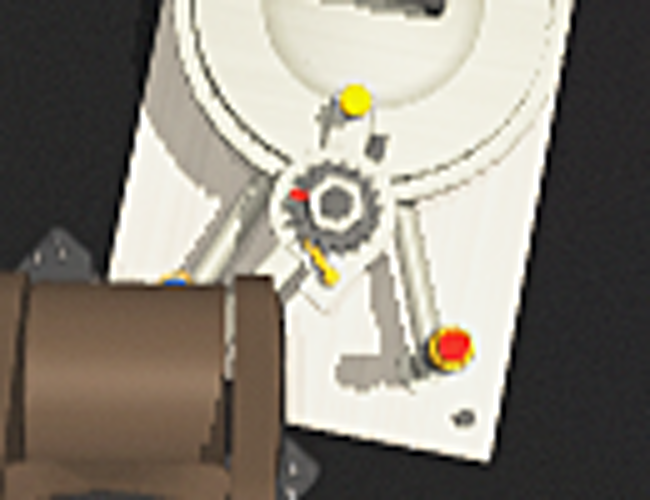

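The mark moved 1.04 rad clockwise (three teeth), now at crop (298,195), so the ratchet drives and the clamp is still in. Full multi-row strokes could overload the wrist if the dead stop comes mid-stroke, so I'll measure stiffness gently against the handle's own end stop first.

Request:
send_rows:
  increments:
    - [[-0.0002,0.0085,0],3.2]
    - [[0,0.003,0],0]
    - [[0,0,0],0]

```text
t: 12.75
tcp_pos: [486.1, 62.1, 154.3]
ee_rot: [0.393, 0.92, -0.001, -0.0]
ft_force: [-3.8, -11.2, 9.7]
grip_width: 19.4
finger_force: 30.0
```

Request:
send_rows:
  increments:
    - [[0,0.004,0],0]
    - [[0,0,0],0]

```text
t: 13.0
tcp_pos: [486.0, 62.4, 154.1]
ee_rot: [0.392, 0.92, -0.004, -0.003]
ft_force: [-18.8, -33.3, 19.3]
grip_width: 19.5
finger_force: 29.9
```

Request:
send_rows:
  increments:
    - [[0,0.004,0],0]
    - [[0,0,0],0]

```text
t: 13.25
tcp_pos: [486.6, 63.2, 153.9]
ee_rot: [0.392, 0.92, -0.007, -0.005]
ft_force: [-31.5, -53.5, 27.9]
grip_width: 20.7
finger_force: 29.9
```

Request:
send_rows:
  increments:
    - [[0,0.004,0],0]
    - [[0,0,0],0]

```text
t: 13.5
tcp_pos: [489.2, 65.8, 153.8]
ee_rot: [0.392, 0.92, -0.007, -0.005]
ft_force: [-31.7, -53.3, 27.0]
grip_width: 28.5
finger_force: 29.9
```

The force saturates at about 67 N because the fingers give (width 28 mm), so overshoots up to about 40 mm are safe. I'll undo the push, swing back, and drive in two-row portions.

Request:
send_rows:
  increments:
    - [[0,-0.0145,0],0]
    - [[0,0,0],0]
    - [[-0.0014,-0.0202,0],-8]
    - [[-0.0014,-0.0202,0],-8]
    - [[-0.0014,-0.0202,0],-8]

```text
t: 14.12
tcp_pos: [450.8, 11.7, 154.0]
ee_rot: [0.191, 0.982, 0.0, -0.0]
ft_force: [4.0, -1.6, -1.1]
grip_width: 19.2
finger_force: 30.0
```

Request:
send_rows:
  increments:
    - [[-0.0014,-0.0202,0],-8]
    - [[-0.0014,-0.0202,0],-8]
    - [[-0.0014,-0.0202,0],-8]
    - [[-0.0014,-0.0202,0],-8]
    - [[-0.0014,-0.0202,0],-8]

```text
t: 14.75
tcp_pos: [446.2, -87.8, 154.0]
ee_rot: [-0.156, 0.988, 0.0, -0.001]
ft_force: [-0.4, 0.5, 2.7]
grip_width: 19.3
finger_force: 30.0
```

Request:
send_rows:
  increments:
    - [[-0.0003,-0.0088,0],-3.5]
    - [[0,0,0],0]

```text
t: 15.0
tcp_pos: [449.2, -96.2, 154.0]
ee_rot: [-0.184, 0.983, 0.0, -0.001]
ft_force: [-8.0, -3.8, 7.3]
grip_width: 19.7
finger_force: 30.0
```

```bash
python3 -c "
from h import *;st();mark()"
```

```text
t 15.0 theta -0.561 from heading -0.569 r 144.8 z 154.0 F [-8.  -3.8  7.3] T [-0.67  1.16 -0.06] w 19.7
[('red', 6, 'angle', np.float64(1.716), 'r', np.float64(20.6)), ('yel', 7, 'angle', np.float64(-1.254), 'r', np.float64(37.4)), ('yel', 6, 'angle', np.float64(-0.951), 'r', np.float64(29.1))]
```

Request:
send_rows:
  increments:
    - [[-0.0014,0.0202,0],8]
    - [[-0.0014,0.0202,0],8]
    - [[0,0,0],0]

```text
t: 15.42
tcp_pos: [440.1, -55.6, 154.0]
ee_rot: [-0.046, 0.999, 0.0, -0.001]
ft_force: [-5.8, -3.2, 5.4]
grip_width: 19.3
finger_force: 30.1
```

Request:
send_rows:
  increments:
    - [[-0.0014,0.0202,0],8]
    - [[-0.0014,0.0202,0],8]
    - [[0,0,0],0]

```text
t: 15.8
tcp_pos: [442.5, -15.8, 153.9]
ee_rot: [0.092, 0.996, 0.0, -0.001]
ft_force: [-4.8, -0.1, 5.6]
grip_width: 19.5
finger_force: 30.1
```

Request:
send_rows:
  increments:
    - [[-0.0014,0.0202,0],8]
    - [[-0.0014,0.0202,0],8]
    - [[0,0,0],0]

```text
t: 16.18
tcp_pos: [455.8, 22.2, 154.0]
ee_rot: [0.229, 0.973, 0.0, -0.001]
ft_force: [-4.3, 0.5, 6.7]
grip_width: 19.2
finger_force: 30.0
```

Request:
send_rows:
  increments:
    - [[-0.0014,0.0202,0],8]
    - [[-0.0014,0.0202,0],8]
    - [[0,0,0],0]

```text
t: 16.55
tcp_pos: [479.2, 55.4, 153.9]
ee_rot: [0.363, 0.932, 0.0, -0.0]
ft_force: [-3.5, 2.6, 7.8]
grip_width: 19.3
finger_force: 30.0
```

Request:
send_rows:
  increments:
    - [[-0.0014,-0.0202,0],-8]
    - [[-0.0014,-0.0202,0],-8]
    - [[-0.0014,-0.0202,0],-8]
    - [[-0.0014,-0.0202,0],-8]

```text
t: 17.05
tcp_pos: [442.1, -17.4, 154.0]
ee_rot: [0.089, 0.996, 0.0, -0.0]
ft_force: [2.6, 1.7, -0.4]
grip_width: 19.3
finger_force: 30.0
```

Request:
send_rows:
  increments:
    - [[-0.0014,-0.0202,0],-8]
    - [[-0.0014,-0.0202,0],-8]
    - [[-0.0014,-0.0202,0],-8]
    - [[-0.0014,-0.0202,0],-8]
    - [[0,0,0],0]

```text
t: 17.68
tcp_pos: [449.9, -97.9, 154.0]
ee_rot: [-0.187, 0.982, -0.0, -0.0]
ft_force: [-3.4, -0.3, 5.9]
grip_width: 19.1
finger_force: 30.0
```

```bash
python3 -c "
from h import *;st();mark()"
```

```text
t 17.68 theta -0.574 from heading -0.575 r 144.8 z 154.0 F [-3.4 -0.3  5.9] T [-0.16  0.49  0.09] w 19.1
[('yel', 6, 'angle', np.float64(-1.269), 'r', np.float64(37.1))]
```

Request:
send_rows:
  increments:
    - [[-0.0014,0.0202,0],8]
    - [[-0.0014,0.0202,0],8]
    - [[0,0,0],0]

```text
t: 18.1
tcp_pos: [440.2, -56.6, 154.0]
ee_rot: [-0.048, 0.999, 0.0, -0.0]
ft_force: [-5.4, -1.6, 3.7]
grip_width: 19.1
finger_force: 30.0
```

Request:
send_rows:
  increments:
    - [[-0.0014,0.0202,0],8]
    - [[-0.0014,0.0202,0],8]
    - [[0,0,0],0]

```text
t: 18.48
tcp_pos: [442.3, -16.8, 153.9]
ee_rot: [0.091, 0.996, -0.0, -0.001]
ft_force: [-6.6, -5.3, 6.2]
grip_width: 19.2
finger_force: 30.0
```

Request:
send_rows:
  increments:
    - [[-0.0014,0.0202,0],8]
    - [[-0.0014,0.0202,0],8]
    - [[0,0,0],0]

```text
t: 18.85
tcp_pos: [455.4, 21.8, 153.9]
ee_rot: [0.229, 0.973, 0.0, -0.001]
ft_force: [-5.9, -0.8, 6.8]
grip_width: 19.4
finger_force: 30.2
```

Request:
send_rows:
  increments:
    - [[-0.0014,0.0202,0],8]
    - [[-0.0014,0.0202,0],8]
    - [[0,0,0],0]

```text
t: 19.23
tcp_pos: [478.7, 55.0, 153.9]
ee_rot: [0.362, 0.932, 0.0, -0.001]
ft_force: [-6.9, 2.4, 6.8]
grip_width: 19.2
finger_force: 30.2
```

Request:
send_rows:
  increments:
    - [[-0.0014,-0.0202,0],-8]
    - [[-0.0014,-0.0202,0],-8]
    - [[-0.0014,-0.0202,0],-8]
    - [[-0.0014,-0.0202,0],-8]

```text
t: 19.73
tcp_pos: [442.3, -17.6, 153.9]
ee_rot: [0.088, 0.996, 0.0, -0.0]
ft_force: [3.1, -0.2, -2.6]
grip_width: 19.1
finger_force: 30.0
```

Request:
send_rows:
  increments:
    - [[-0.0014,-0.0202,0],-8]
    - [[-0.0014,-0.0202,0],-8]
    - [[-0.0014,-0.0202,0],-8]
    - [[-0.0014,-0.0202,0],-8]
    - [[0,0,0],0]

```text
t: 20.35
tcp_pos: [450.0, -97.8, 153.9]
ee_rot: [-0.186, 0.982, -0.0, 0.0]
ft_force: [-0.7, 0.5, 2.5]
grip_width: 19.5
finger_force: 30.0
```

```bash
python3 -c "
from h import *;st();c=mark()
cv2.imwrite('pics/t4.png',cv2.resize(c['color'][170:230,300:380],None,fx=7,fy=7,interpolation=cv2.INTER_CUBIC))"
```

```text
t 20.35 theta -0.573 from heading -0.573 r 144.7 z 153.9 F [-0.7  0.5  2.5] T [0.27 0.01 0.09] w 19.5
[('yel', 6, 'angle', np.float64(-1.269), 'r', np.float64(37.1)), ('yel', 6, 'angle', np.float64(-0.994), 'r', np.float64(29.8))]
```

View pics/t4.png

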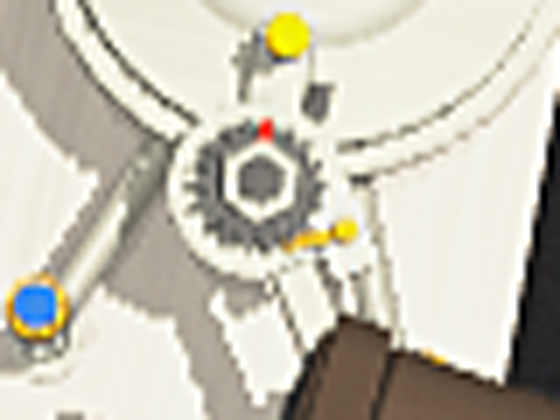

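The mark is now at crop (265,130), roughly pointing at the clamp, which is less than three strokes should give. The clamp is still in. I'll do the next stroke with a mark check at each end.

Request:
send_rows:
  increments:
    - [[-0.0014,0.0202,0],8]
    - [[-0.0014,0.0202,0],8]
    - [[0,0,0],0]

```text
t: 20.78
tcp_pos: [440.4, -56.8, 153.9]
ee_rot: [-0.046, 0.999, -0.001, 0.0]
ft_force: [-1.0, -13.1, -3.3]
grip_width: 19.2
finger_force: 30.0
```

```bash
cat >> h.py <<'E'
def mk():
    from bench import cams
    c=cams.capture("top"); im=c["color"][170:230,300:380].astype(int)
    w=np.clip(im[...,2]-np.maximum(im[...,0],im[...,1])-40,0,None)*(im[...,1]-im[...,0]<60)
    v,u=np.mgrid[170:230,300:380]; w=w*(np.hypot(u-337.4,v-195.7)<11); 
    if w.sum()==0: print("no mark"); return
    a=px2w(c,(w*u).sum()/w.sum(),(w*v).sum()/w.sum(),183)-px2w(c,337.45,195.7,183)
    print("mark theta",round((2.9435-np.arctan2(a[1],a[0]))%(2*np.pi),3),"r",np.hypot(*a[:2]).round(1),"sum",w.sum())
E
python3 -c "
from h import *;st();mk()
for f in('top0',):
  pass"
```

```text
t 20.77 theta -0.281 from heading -0.29 r 144.7 z 153.9 F [ -1.  -13.1  -3.3] T [-1.87  0.12 -0.01] w 19.2
mark theta 3.033 r 20.0 sum 781
```

Request:
send_rows:
  increments:
    - [[-0.0002,0.005,0],2]
    - [[0,0,0],0]

```text
t: 21.08
tcp_pos: [440.1, -51.3, 153.9]
ee_rot: [-0.028, 1.0, 0.0, 0.0]
ft_force: [0.0, 1.7, -0.7]
grip_width: 19.3
finger_force: 30.0
```

Request:
send_rows:
  increments:
    - [[-0.0002,0.004,0],1.6]
    - [[0,0,0],0]

```text
t: 21.32
tcp_pos: [439.9, -47.3, 153.9]
ee_rot: [-0.014, 1.0, 0.0, -0.0]
ft_force: [-0.2, 1.4, -1.6]
grip_width: 19.1
finger_force: 30.0
```

```bash
python3 -c "
from h import *;st();mk()"
```

```text
t 21.32 theta -0.216 from heading -0.226 r 144.7 z 153.9 F [-0.2  1.4 -1.6] T [ 0.42 -0.14  0.03] w 19.1
mark theta 3.031 r 20.2 sum 781
```

Request:
send_rows:
  increments:
    - [[-0.0014,0.0202,0],8]
    - [[-0.0003,0.01,0],4]
    - [[0,0,0],0]

```text
t: 21.75
tcp_pos: [442.4, -17.2, 153.9]
ee_rot: [0.09, 0.996, -0.0, 0.0]
ft_force: [-1.1, 1.2, -2.7]
grip_width: 19.2
finger_force: 30.0
```

```bash
python3 -c "
from h import *;st();mk()"
```

```text
t 21.75 theta -0.006 from heading -0.017 r 144.9 z 153.9 F [-1.1  1.2 -2.7] T [ 0.31 -0.33  0.  ] w 19.2
mark theta 3.033 r 20.1 sum 777
```

Request:
send_rows:
  increments:
    - [[0,0.005,0],2]
    - [[0,0,0],0]

```text
t: 22.05
tcp_pos: [443.2, -13.0, 153.9]
ee_rot: [0.107, 0.994, -0.0, -0.0]
ft_force: [1.3, -1.4, -4.7]
grip_width: 19.6
finger_force: 30.0
```

Request:
send_rows:
  increments:
    - [[0,0.005,0],2]
    - [[0,0,0],0]

```text
t: 22.3
tcp_pos: [444.4, -8.1, 153.9]
ee_rot: [0.125, 0.992, -0.0, 0.0]
ft_force: [1.5, -3.0, -5.3]
grip_width: 19.6
finger_force: 30.0
```

Request:
send_rows:
  increments:
    - [[0,0.005,0],2]
    - [[0,0,0],0]

```text
t: 22.55
tcp_pos: [445.7, -3.4, 153.9]
ee_rot: [0.142, 0.99, -0.0, 0.0]
ft_force: [1.8, -4.8, -5.5]
grip_width: 19.3
finger_force: 30.0
```

Request:
send_rows:
  increments:
    - [[0,0.005,0],2]
    - [[0,0,0],0]

```text
t: 22.8
tcp_pos: [447.1, 1.2, 153.9]
ee_rot: [0.159, 0.987, -0.0, 0.0]
ft_force: [1.7, -7.3, -6.5]
grip_width: 19.5
finger_force: 30.0
```

Request:
send_rows:
  increments:
    - [[0,0.005,0],2]
    - [[0,0,0],0]

```text
t: 23.05
tcp_pos: [448.7, 5.8, 153.9]
ee_rot: [0.176, 0.984, -0.001, 0.0]
ft_force: [1.5, -9.4, -5.3]
grip_width: 19.2
finger_force: 30.0
```

```bash
python3 -c "
from h import *;st();mk()"
```

```text
t 23.05 theta 0.158 from heading 0.157 r 145.0 z 153.9 F [ 1.5 -9.4 -5.3] T [-1.35 -0.4   0.16] w 19.2
mark theta 3.032 r 20.2 sum 783
```

Request:
send_rows:
  increments:
    - [[0,0.005,0],2]
    - [[0,0,0],0]

```text
t: 23.35
tcp_pos: [450.8, 11.0, 154.0]
ee_rot: [0.194, 0.981, 0.0, 0.001]
ft_force: [5.8, -0.7, -7.6]
grip_width: 19.4
finger_force: 30.0
```

Request:
send_rows:
  increments:
    - [[0,0.005,0],2]
    - [[0,0,0],0]

```text
t: 23.6
tcp_pos: [452.9, 15.9, 154.0]
ee_rot: [0.211, 0.977, 0.0, 0.001]
ft_force: [6.0, -1.6, -8.0]
grip_width: 19.3
finger_force: 30.0
```

Request:
send_rows:
  increments:
    - [[0,0.005,0],2]
    - [[0,0,0],0]

```text
t: 23.85
tcp_pos: [455.0, 20.4, 154.0]
ee_rot: [0.228, 0.974, 0.0, 0.001]
ft_force: [5.8, -2.4, -9.0]
grip_width: 19.5
finger_force: 30.0
```

Request:
send_rows:
  increments:
    - [[0,0.005,0],2]
    - [[0,0,0],0]

```text
t: 24.1
tcp_pos: [457.2, 24.7, 154.0]
ee_rot: [0.245, 0.97, -0.0, 0.001]
ft_force: [4.9, -3.0, -7.1]
grip_width: 19.1
finger_force: 30.0
```

```bash
python3 -c "
from h import *;st();mk()"
```

```text
t 24.1 theta 0.301 from heading 0.297 r 145.1 z 154.0 F [ 4.9 -3.  -7.1] T [-0.43 -1.05  0.14] w 19.1
mark theta 3.033 r 20.1 sum 782
```

The handle now rides forward over the teeth at about 10 N (1.5 N m, six times the nut's friction). The mark stays at 3.03, so the nut is on its dead stop. I'll let go, rise and retreat.

Request:
send_rows:
  increments:
    - [[0,0,0],0]
    - [[0,0,0],0]
    - [[0,0,0],0]
    - [[0,0,0],0]
  gripper: 110

```text
t: 24.65
tcp_pos: [456.4, 25.1, 154.1]
ee_rot: [0.246, 0.969, -0.0, 0.0]
ft_force: [-0.5, 0.2, -0.8]
grip_width: 52.1
finger_force: 0.0
```

Request:
send_rows:
  increments:
    - [[0,0,-0.03],0]
    - [[0,0,-0.03],0]
    - [[0,0,-0.04],0]
    - [[0.02,0,-0.02],0]
    - [[0,0,0],0]

```text
t: 25.28
tcp_pos: [438.7, 34.9, 275.2]
ee_rot: [0.245, 0.969, 0.0, 0.001]
ft_force: [0.5, -0.2, -0.2]
grip_width: 54.1
finger_force: 0.0
```

```bash
python3 -c "
from h import *
from bench import cams
st();mk();c=cams.capture('top')
cv2.imwrite('pics/t5.png',cv2.resize(c['color'][150:260,150:510],None,fx=2.2,fy=2.2,interpolation=cv2.INTER_CUBIC))
cv2.imwrite('pics/t5b.png',cv2.resize(c['color'][165:225,297:377],None,fx=8,fy=8,interpolation=cv2.INTER_CUBIC))"
```

```text
t 25.27 theta 0.302 from heading 0.298 r 166.2 z 275.2 F [ 0.5 -0.2 -0.2] T [ 0.05 -0.14  0.01] w 54.1
mark theta 3.032 r 20.1 sum 784
```

View pics/t5.png

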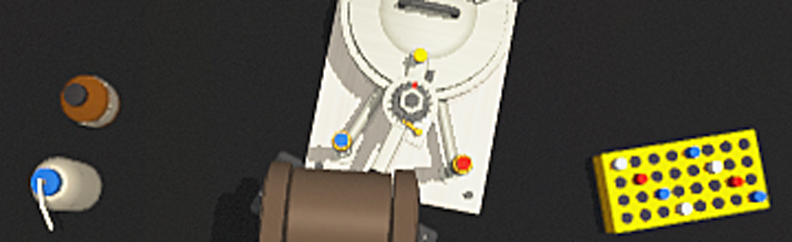

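View pics/t5b.png

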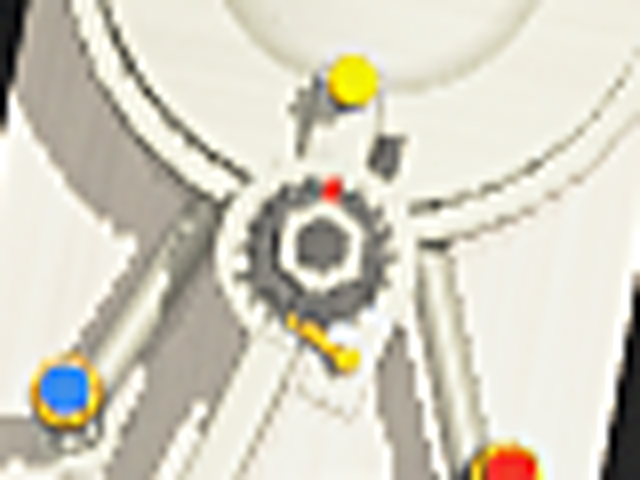

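The red mark (332,188) lies exactly on the line from the stud (322,245) to the clamp pin (352,80), so the nut is at its stop. The clamp is against its block, the bystanders are untouched and the gripper is clear.

```bash
python3 -c "
from bench import job;print(job.job_done())"
```

```text
the job is handed in; nothing more can be done
None
```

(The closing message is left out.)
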